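Unpack a small pail and hang it by its bail

ROBOT

A 6-joint arm with a two-finger parallel gripper is mounted at the origin on a cart in front of the work surface, level with it; the furniture and walls round the work are solid. World frame = base frame: x ahead of the robot, y to its left, z up, the work surface at z = 0. Lengths are in mm, angles in rad, forces in N, time in s.
With the tool pointing down it reaches from about 350 to 975 mm from the base axis. Payload 7.1 kg.
Tool frame: the origin (TCP) lies at the very end of the fingers, on their centre line; the grasp point (between the pads) lies 19 mm behind it; z points along the fingers, y is the line along which they close (so a half turn about z gives the same grasp; the last joint's range is limited). The gripper opens to 88 mm and grips with 3 to 60 N. Pads are 20 mm wide; open, the fingers measure 115 mm over their backs; the gripper's body (75 mm by 178 mm) begins 61 mm behind the grasp point.
Start: joints at [1.176, 0.423, 1.63, -0, 1.089, -0.019], TCP at [229.353, 581.379, 222.675] pointing down, gripper open.
Joint ranges: [-3, 3], [-0.9, 2.11], [0.09, 2.58], [-1.31, 4.45], [0.11, 2.69], [-2.54, 2.54]. Speed limits (rad/s): [2.39, 2.39, 3.01, 3.14, 3.14, 3.14].

INTERFACE

Orientations are given as a rotation vector (axis times angle).
In Python, from workcell import sensors, imaging, close_job gives the robot as it stands. The module is installed in compiled form; this text tells all that it offers.
- The arm moves only by the tool servo_tool, never from a script. Its argument "steps" is a list of rows, each a list of 3 entries, a list of its own where there are three numbers: the shift along the world's x, y, z in m, then the turn, a rotation vector about the world's x, y, z in degrees, then the opening, from -1 (shut) to 1 (fully open). A call has exactly 8 rows; each row shifts and turns the commanded pose from where the row before left it; what a row does not reach is not made up. A row lasts 1/12 s, in which the tool goes at most 41.7 mm and 7.16 degrees, less where a joint would pass 70% of its speed; a pose out of reach is approached as far as the arm can. A call is refused whole if a number of a shift passes 0.0417 or a number of a turn 7.16, either way. A call with a gripper value outside its range is refused whole. The fingers move at their own pace and stop on an object; the grip force is fixed at half the most. Time passes only in rows, so rows that do not move let the fingers close, or fill a call up. It gives the time, the measured TCP pose, the force, the opening and the grip force at its end, in the units of the state.
- sensors.get_obs(): the state, without advancing time (a new reading comes with each control period).
- imaging.get_image(name): name is "scene" or "top" or "wrist"; returns a dict with "color" (400x640x3 uint8, blue, green, red), "range_z" (400x640 float32, mm along the optical axis (not along the pixel's ray), 0 where there is no reading), "vertical_fov" (degrees; the focal length in pixels is half the picture's height over the tangent of half this angle, whatever the lens; pixels are square), "cx", "cy" (the principal point, pixels), "rvec" (rotation vector, rad) and "tvec" (3), from world to camera coordinates, as OpenCV has them; the wrist camera has in their place "tool_from_camera" (4x4, takes a point from camera to tool coordinates, whose origin is the TCP and whose axes are the flange's). Camera axes: x right, y down, z forward; pixel columns grow to the right and rows downward; lengths in mm; the calibration is good to about 2 mm. A picture is of the moment at which its call begins: read the wrist's pose just before it.
- close_job(): hands the job in; it is judged then, once.
The state is a dict: "t": time; "qpos": joint angles; "qvel": joint speeds; "joint_torque": joint torques, N m; "ee_pos": TCP position; "orientation": TCP orientation; "ft_force": force on the tool from outside, world axes, zero at the start; "moment": the same for the moment, N m; "width": finger opening in mm; "grasp_force": force on a finger pad.
Only numpy, scipy, OpenCV 4.12 (cv2) and the standard library are available. Lean on these libraries where they do the work, as an engineer would, in place of code of your own. Each camera call takes 0.05 s, during which the arm holds its last target. There are 200 camera calls.

TASK

Lift the small metal pail out of the open carton by its rim, with its bail still folded, and set it down upright on the bare table beside the carton and let go. Then swing the bail up until it stands upright with the pail still standing on the table, take the pail by the bail and hang it on the double hook so that the bail rests on both prongs. Keep the pail upright throughout, leave the other things where they are, and end with the pail hanging almost still and let go.

Things in the scene. Friction and masses are not known exactly. Their poses are not given: they have to be found in the camera images.
- pail: Small round open metal pail, 110 mm high, 0.3 to 0.5 kg with bail. Origin: centre of its underside, z up. Outside radius 39 mm at the foot, 46 mm at height 86 mm, then the rim band. Pivot ears at its own +y and -y, height 96 mm, reach 64 mm from the axis. The bail folds to its own -x side, which faces the robot within 25 degrees at first. Starts in the carton, underside 4 mm up.
- pail_rim (a point): Centre of the pail's mouth, on its axis, 98 mm above its underside: mid-height of the flat upright rim band, which runs from 86 to 110 mm above the underside, outside radius 52 mm, inside radius 43 mm (9 mm thick). Pinch the band from above with one finger inside the pail, clear of the ears and the folded bail.
- bail (a joint): Swing bail: a U of 6 mm round wire hinged on the line through the ears (the pail's y axis, 96 mm up). 0 = straight up, positive = leaning to the pail's own -x; stops at -0.35 and 1.78 rad (folded: crown 12 degrees below level). A light friction (0.012 N m) holds it where left within 0.4 rad of upright; lower down it may sink back to the folded stop.
- bail_grip (a point): Middle of the bail's crown: centre of a black sleeve that rolls on the wire, 16 mm thick, 44 mm long along the pail's y, 90 mm from the hinge line. Bare wire runs straight on to 48 mm either side; legs 120 mm apart. Folded, pail on the table: 77 mm above the table, 88 mm from the pail's axis, 34 mm between sleeve and pail wall. Upright: 186 mm above the pail's underside.
- carton: Open cardboard carton, standing fast, outside 184 mm along its x, 152 mm along its y plus 8 mm of folded-down flap on each y side; walls 78 mm high, 4 mm thick, floor 4 mm. Origin: centre of its underside. The pail stands in it about 13 mm to +x of the middle, its folded bail close to the -x wall, so no finger fits under the bail there.
- hook_stand: Steel double-hook stand, standing fast. Origin: on the table straight below the hook seat. Post 90 mm behind it (own +x), 18 mm thick. Two prongs 8 mm thick, 36 mm to either side of its xz plane (64 mm clear between them, so fingers fit), point from the post to its own -x, towards the robot within 20 degrees. Base plate 8 mm thick, from 50 mm in front to 115 mm behind the origin, 120 mm wide.
- hook_seat (a point): Half-way between the prongs, 226 mm above the table, where the centre of the bail's wire comes to rest. Axes as hook_stand: -x is the open front, y runs from prong to prong. The hung sleeve lies here between the prongs, along y, the bare wire on both sides of it in the bottoms of the prongs' V-shaped troughs. Behind the seat the prongs rise 16 mm, in front 22 mm.
- hook_tips (a point): Half-way between the upturned prong tips, 28 mm in front of the seat and 240 mm above the table (tips' tops 245 mm). Carry the pail in from the front with the bail's crown above the tips and the pail's rim below the prongs, that is with the sleeve's centre 250 to 285 mm above the table, then lower it into the seat.
- cream_pot: Low round cream pot, 90 mm wide, 32 mm high; bystander. Origin: centre of its underside.
- label_roll: White roll of labels lying flat, 83 mm wide, 51 mm high; bystander. Origin: centre of its underside.
- tea_carton: Small dark blue box, 52 x 67 x 70 mm, the one standing nearest the robot; bystander. Origin: centre of its underside.

How it is judged (in metres and radians):
On the way, in this order (a step that is already met when the one before it is completed fails the run):
1. the pail stands on the bare table outside the carton, let go, its bail still folded (height (world z) of pail below 0.005 m and angle between pail's own z axis and vertical below 0.08 rad and horizontal distance between pail and carton above 0.11 m and contact force between the fingers and pail below 0.3 N and linear speed of pail below 0.03 m/s and value of joint bail above 1.2 rad), for 0.2 s.
2. the bail stands upright (within 0.4 rad) while the pail still stands on the table (value of joint bail below 0.4 rad and height (world z) of pail below 0.008 m and angle between pail's own z axis and vertical below 0.15 rad), for 0.2 s.
At the end, for the whole second after the job is handed in: The pail hangs free, its bail lying in both prongs: the sleeve's middle within 18 mm of the seat along the prongs, 20 mm sideways, at most 12 mm above it; the pail within 0.35 rad of upright and 0.3 rad of square to the stand, let go, swaying under 80 mm/s (x of bail_grip in the frame of hook_seat between -0.018 and 0.018 m and y of bail_grip in the frame of hook_seat between -0.02 and 0.02 m and z of bail_grip in the frame of hook_seat between -0.006 and 0.012 m and contact force between pail and hook_stand above 1 N and angle between pail's own z axis and vertical below 0.35 rad and angle between the y axis of pail and the y axis of hook_stand, either way round below 0.3 rad and height (world z) of pail above 0.025 m and linear speed of pail below 0.08 m/s and contact force between the fingers and pail below 0.1 N); the robot touches nothing.
It fails at once if the pail is tipped by more than 0.7 rad (angle between pail's own z axis and vertical above 0.7 rad).
It fails at once if the cream pot, the label roll or the small box is pushed by more than 30 mm (distance of any of cream_pot, label_roll, tea_carton from where it was at the start of the episode above 0.03 m).
It also fails if it takes over 72 s, if anything falls off the work surface, if the arm or the gripper's body presses on something with over 40 N, if the wrist force passes 120 N, or if a joint passes its speed limit or range.

## Working session

There is one attempt and no reset: what is moved stays moved. The work goes in short steps, Python scripts to look and compute and a tool call to move; the robot and the scene stay as the last step left them, time stands still between calls to the robot, and variables do not carry over. Pictures are saved under pics/ and viewed, at most 10 in all, crops included, and the job is handed in when it is done.

Besides the shell and the picture viewer there is one more tool, called after "Request:" in YAML: its name, and indented under it one key for each argument. servo_tool: Moves the arm, as the interface text tells. Its arguments: {"type":"object","properties":{"steps":{"type":"array"}},"required":["steps"]}

```bash
mkdir -p pics; cat > h.py <<'E'
import numpy as np, cv2
from workcell import sensors, imaging
from scipy.spatial.transform import Rotation as R
def cloud(name):
    o=sensors.get_obs(); im=imaging.get_image(name); d=im["range_z"].astype(float)
    f=200/np.tan(np.radians(im["vertical_fov"])/2)
    v,u=np.mgrid[0:400,0:640]
    P=np.stack([(u-im["cx"])/f*d,(v-im["cy"])/f*d,d],-1)
    if "rvec" in im:
        Rm=R.from_rotvec(np.ravel(im["rvec"])).as_matrix(); W=(P-np.ravel(im["tvec"]))@Rm
    else:
        T=np.array(im["tool_from_camera"]); W=P@T[:3,:3].T+T[:3,3]
        W=W@R.from_rotvec(o["orientation"]).as_matrix().T+np.array(o["ee_pos"])
    W[d==0]=np.nan
    return im["color"],W,im,f
E
python3 - <<'E'
from h import *
print(sensors.get_obs())
for n in("scene","top"):
    c,W,im,f=cloud(n); cv2.imwrite(f"pics/{n}0.png",c); np.save(f"{n}0.npy",W)
    print(n,f,im["cx"],im["cy"],np.nanmin(W,(0,1)),np.nanmax(W,(0,1)))
E
```

```text
{'t': 0.0, 'qpos': array([ 1.17601103e+00,  4.23843013e-01,  1.63069768e+00, -2.12152614e-06,
        1.08857893e+00, -1.89923090e-02]), 'qvel': array([-0.00118042,  0.00140579,  0.00015366, -0.00097407, -0.00014004,
       -0.00011069]), 'joint_torque': array([ 4.94503201e-04, -5.44606805e+01, -2.73666716e+01,  6.42888411e-02,
        2.26614217e-02, -1.03220518e-04]), 'ee_pos': array([229.13895782, 580.88143392, 221.89731611]), 'orientation': array([-5.86767045e-01, -3.08599160e+00,  2.34778964e-03]), 'ft_force': array([ 0.85074529, -0.00978634, -0.79307776]), 'moment': array([0.02014282, 0.02572054, 0.0302897 ]), 'grasp_force': 0.0, 'width': 87.82409572655277}
scene 472.7169021447302 316.94148155747223 201.35090256601285 [-549.69117257 -997.18277422 -857.78914043] [1948.93919362 1718.80057573  692.23651223]
top 512.1481375952467 322.2787209251113 195.02606378930236 [ -249.89147962 -1804.06016454  -874.18381002] [1856.57477149 1512.53592261 1061.75684227]
```

```bash
sleep 1; ls pics
```

```text
scene0.png
top0.png
```

View pics/scene0.png

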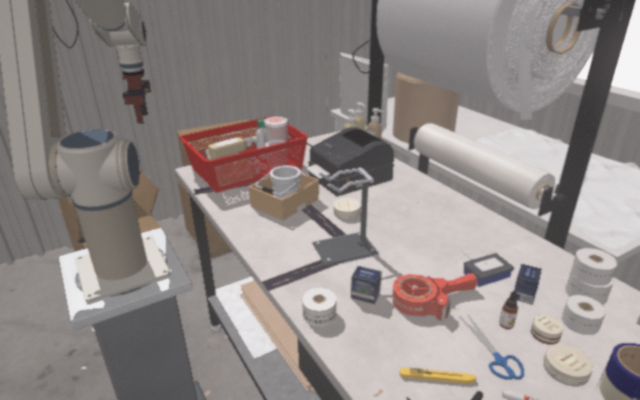

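View pics/top0.png

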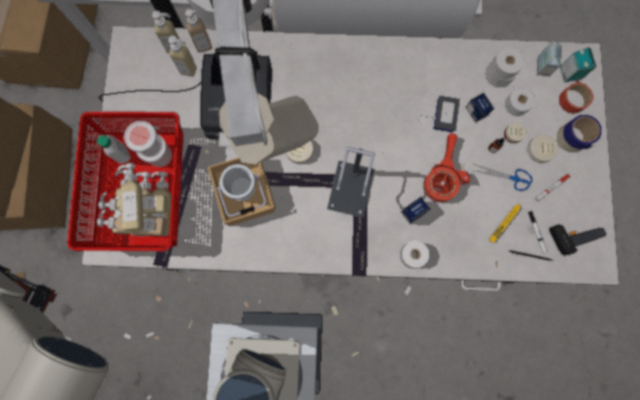

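The scene view shows the pail in the carton at about (285,180), the stand at (345,215), the cream pot at (347,207) and the label roll at (320,305). The top view shows the pail mouth at (237,183), the carton spanning (210-275, 158-222) and the prongs at (355,160), with the tea box at (415,208) and the roll at (415,253). Next I'll measure from depth.

```bash
python3 - <<'E'
from h import *
W=np.load("top0.npy"); c=cv2.imread("pics/top0.png")
def s(u,v): print((u,v),np.round(W[v,u]))
print("table");[s(*p) for p in((320,230),(200,255),(300,200),(290,250))]
print("pot,roll,tea,overhead");[s(*p) for p in((300,150),(415,250),(412,207),(240,60),(235,110),(290,125),(260,140))]
print("base plate");[s(*p) for p in((350,195),(340,205),(365,205))]
c2=cv2.resize(c[120:270,180:400],None,fx=3.6,fy=3.6,interpolation=cv2.INTER_CUBIC); cv2.imwrite("pics/topc.png",c2)
W2=np.load("scene0.npy")
for n,X in(("top",W),("scene",W2)):
    x,y,z=X[...,0],X[...,1],X[...,2]
    # pail rim
    m=(z>95)&(z<130)&(x>350)&(x<750)&(y>0)&(y<350); p=X[m]
    print(n,"rim",m.sum(),np.round(p.min(0)),np.round(p.max(0)),np.round(np.median(p,0)))
    (cx,cy),r=cv2.minEnclosingCircle(p[:,:2].astype(np.float32)); print(cx,cy,r)
    m=(z>66)&(z<90)&(x>350)&(x<750)&(y>0)&(y<350); p=X[m]
    print("carton",m.sum(),cv2.minAreaRect(p[:,:2].astype(np.float32)))
    m=(z>212)&(z<262)&(x>350)&(x<800)&(y>-250)&(y<60); p=X[m]
    print("prongs",m.sum(),cv2.minAreaRect(p[:,:2].astype(np.float32)) if m.sum()>3 else "",np.round(np.median(p,0)))
    m=(z>4)&(z<14)&(x>350)&(x<800)&(y>-200)&(y<60); p=X[m]
    print("plate",m.sum(),cv2.minAreaRect(p[:,:2].astype(np.float32)))
E
```

```text
table
(320, 230) [ 445. -157.   -6.]
(200, 255) [351. 215.  -2.]
(300, 200) [538. -89.  -1.]
(290, 250) [377. -65.  -2.]
pot,roll,tea,overhead
(300, 150) [694. -83.  31.]
(415, 250) [ 387. -448.   49.]
(412, 207) [ 516. -435.   70.]
(240, 60) [ 500.  -61. 1050.]
(235, 110) [ 438.  -60. 1050.]
(290, 125) [ 467. -114.  922.]
(260, 140) [ 411.  -87. 1025.]
base plate
(350, 195) [ 558. -248.   11.]
(340, 205) [ 525. -217.   10.]
(365, 205) [ 527. -296.   11.]
top rim 884 [359.  21.  95.] [750. 350. 130.] [591. 146. 112.]
544.523193359375 236.77517700195312 215.85679626464844
carton 1324 ((557.0006103515625, 175.1720428466797), (348.5882873535156, 384.96453857421875), 89.81452178955078)
prongs 161 ((584.2923583984375, -224.79736328125), (29.452150344848633, 128.44207763671875), 78.93992614746094) [ 600. -217.  236.]
plate 1575 ((574.8412475585938, -70.04826354980469), (449.4293518066406, 259.8735046386719), 0.029862981289625168)
scene rim 1493 [358.  16.  95.] [750. 350. 130.] [592. 191. 113.]
555.5408935546875 184.48385620117188 253.4032745361328
carton 1525 ((556.6951904296875, 174.7351531982422), (349.2944030761719, 386.3192138671875), 89.93231201171875)
prongs 156 ((587.72119140625, -214.5289764404297), (30.737680435180664, 129.00173950195312), 69.15982055664062) [ 588. -215.  235.]
plate 673 ((574.84765625, -70.91432189941406), (258.26763916015625, 449.015625), 89.76321411132812)
```

View pics/topc.png

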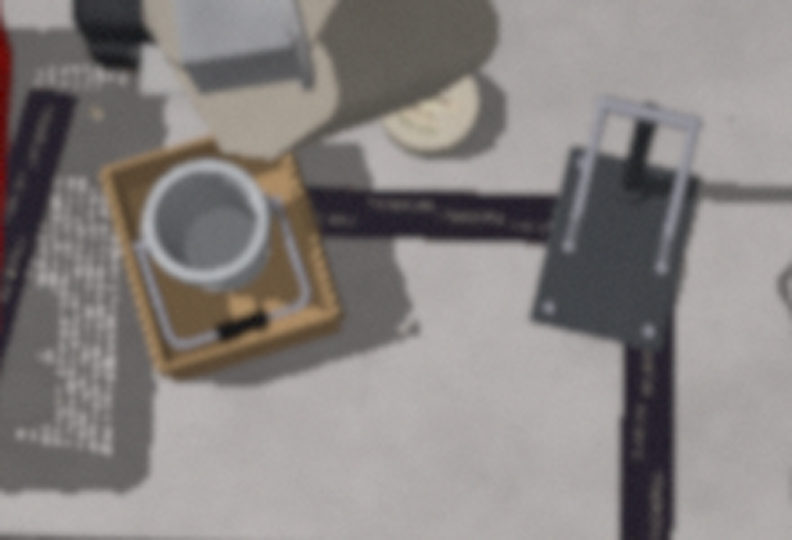

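The crop shows:
- rim centre at about (206,222)
- sleeve at (242,324)
- ears at about (140,245) and (272,200)
- prong tips at (569,247) and (662,268)
- prong backs at (605,105) and (695,122)
- carton corners at (103,172), (172,375), (340,315) and (290,150)

I'll project these onto planes of known height.

```bash
cat >> h.py <<'E'
def ray(im,f,u,v,z):
    Rm=R.from_rotvec(np.ravel(im["rvec"])).as_matrix(); t=np.ravel(im["tvec"])
    C=-Rm.T@t; d=Rm.T@np.array([(u-im["cx"])/f,(v-im["cy"])/f,1]); return C+d*(z-C[2])/d[2]
E
python3 - <<'E'
from h import *
c,W,im,f=cloud("top")
Rm=R.from_rotvec(np.ravel(im["rvec"])).as_matrix(); print("cam",-Rm.T@np.ravel(im["tvec"]))
P={}
for n,u,v,z in(("rim",206,221,114),("sleeve",242,324,81),("earL",140,246,100),("earR",273,199,100),("tipL",569,247,245),("tipR",662,268,245),("bkL",605,105,242),("bkR",695,122,242),("cA",103,172,78),("cB",172,375,78),("cC",340,315,78),("plFL",533,320,8),("plFR",660,346,8),("plBL",575,148,8)):
    P[n]=ray(im,f,180+u/3.6,120+v/3.6,z); print(n,np.round(P[n]))
for a,b in(("sleeve","rim"),("tipL","bkL"),("tipR","bkR"),("cB","cA"),("plFL","plBL")):
    d=P[b]-P[a]; print(a,b,np.hypot(*d[:2]),np.degrees(np.arctan2(d[1],d[0])))
for a,b in(("tipR","tipL"),("earR","earL"),("cC","cB"),("plFR","plFL")):
    d=P[b]-P[a]; print(a,b,np.hypot(*d[:2]),np.degrees(np.arctan2(-d[0],d[1])))
W2=np.load("scene0.npy")
r0=P["rim"][:2]
for n,X in(("top",W),("scene",W2)):
    m=(X[...,2]>90)&(X[...,2]<125)&(np.hypot(X[...,0]-r0[0],X[...,1]-r0[1])<75); p=X[m]
    q=p[p[:,2]>105]; (cx,cy),r=cv2.minEnclosingCircle(q[:,:2].astype(np.float32)); print(n,"rim",cx,cy,r,np.percentile(p[:,2],[50,90,98]))
    h=np.median([P["tipL"][:2],P["tipR"][:2]],0)
    for zr in((205,270),(2,14)):
        m=(X[...,2]>zr[0])&(X[...,2]<zr[1])&(np.hypot(X[...,0]-h[0]-40,X[...,1]-h[1])<130); p=X[m]; print(zr,len(p),cv2.minAreaRect(p[:,:2].astype(np.float32)))
    z=X[...,2]; m=(z>20)&(z<300)&(X[...,0]>300)&(X[...,0]<750)&(X[...,1]<420)&(X[...,1]>280); p=X[m]
    print("basket",np.percentile(p,[1,50,99],axis=0).round() if len(p) else 0)
E
```

```text
cam [ 229.65956642 -165.54964414 1605.11586265]
rim [565.  95. 114.]
sleeve [485.  65.  81.]
earL [545. 151. 100.]
earR [589.  43. 100.]
tipL [ 526. -203.  245.]
tipR [ 513. -273.  245.]
bkL [ 639. -227.  242.]
bkR [ 629. -296.  242.]
cA [613. 192.  78.]
cB [440. 120.  78.]
cC [497. -17.  78.]
plFL [ 511. -180.    8.]
plFR [ 492. -292.    8.]
plBL [ 669. -212.    8.]
sleeve rim 85.49031108539786 20.997123474864626
tipL bkL 115.9057409331689 -12.056841026029003
tipR bkR 118.23136248928424 -11.261864925495281
cB cA 186.60369829368156 22.645514030163106
plFL plBL 161.03073414367506 -11.485914552384413
tipR tipL 71.79841937021966 -10.815053796169803
earR earL 117.11342398498861 22.372494369067066
cC cB 148.31014234323044 22.265109112411558
plFR plFL 113.69272970119115 -9.541402737431769
top rim 562.0314331054688 95.29071044921875 60.81255340576172 [110.99217002 117.2977591  120.21386285]
(205, 270) 381 ((580.7593383789062, -250.22975158691406), (80.65310668945312, 133.1247100830078), 79.006103515625)
(2, 14) 2451 ((559.6732177734375, -237.169921875), (254.90452575683594, 256.7248840332031), 26.38150978088379)
basket [[347. 281.  22.]
 [531. 357. 101.]
 [748. 418. 200.]]
scene rim 573.8287353515625 91.8855972290039 58.98575973510742 [105.41315959 115.32703072 117.5755006 ]
(205, 270) 380 ((581.3163452148438, -249.90740966796875), (87.72606658935547, 132.6813201904297), 80.37043762207031)
(2, 14) 1942 ((557.4432983398438, -235.59963989257812), (251.32540893554688, 254.99356079101562), 87.7412338256836)
basket [[351. 280.  22.]
 [539. 317. 100.]
 [746. 415. 198.]]
```

Pail centre ≈ (565,95), yaw ≈ 22°. Hook seat ≈ (547,-243.5), yaw ≈ -11.5°. Both agree with the sizes given. I'll move above the far (+x) rim.

Request:
servo_tool:
  steps:
    - [[0.01, -0.02, 0.032], [0, 0, 0], 0]
    - [[0.01, -0.02, 0.032], [0, 0, 0], 0]
    - [[0.01, -0.02, 0.032], [0, 0, 0], 0]
    - [[0.01, -0.02, 0.032], [0, 0, 0], 0]
    - [[0.022, -0.027, 0], [0, 0, 0], 0]
    - [[0.022, -0.027, 0], [0, 0, 0], 0]
    - [[0.022, -0.027, 0], [0, 0, 0], 0]
    - [[0.022, -0.027, 0], [0, 0, 0], 0]

```text
t: 0.82
ee_pos: [357.9, 391.9, 350.8]
orientation: [0.586, 3.086, 0.0]
ft_force: [0.8, 0.4, -0.3]
width: 44.5
grasp_force: 0.0
```

Request:
servo_tool:
  steps:
    - [[0.026, -0.03, 0], [0, 0, -5.8], 0]
    - [[0.026, -0.03, 0], [0, 0, -5.8], 0]
    - [[0.026, -0.03, 0], [0, 0, -5.8], 0]
    - [[0.026, -0.03, 0], [0, 0, -5.8], 0]
    - [[0.026, -0.03, 0], [0, 0, -5.8], 0]
    - [[0.026, -0.03, 0], [0, 0, -5.8], 0]
    - [[0.026, -0.03, 0], [0, 0, -5.8], -0.3]
    - [[0.026, -0.03, 0], [0, 0, -5.8], -0.3]

```text
t: 1.48
ee_pos: [566.2, 151.6, 350.5]
orientation: [-1.762, -2.601, 0.0]
ft_force: [-0.4, 0.1, -0.1]
width: 34.0
grasp_force: 0.0
```

Request:
servo_tool:
  steps:
    - [[0, -0.02, -0.01], [0, 0, 0], -0.3]
    - [[0, -0.02, -0.01], [0, 0, 0], -0.3]
    - [[0, -0.01, -0.01], [0, 0, 0], -0.3]
    - [[0, 0, -0.01], [0, 0, 0], -0.3]
    - [[0, 0, -0.01], [0, 0, 0], -0.3]
    - [[0, 0, -0.01], [0, 0, 0], -0.3]
    - [[0, 0, 0], [0, 0, 0], -0.3]
    - [[0, 0, 0], [0, 0, 0], -0.3]

```text
t: 2.15
ee_pos: [564.9, 104.4, 290.0]
orientation: [-1.753, -2.606, 0.001]
ft_force: [-0.2, 0.1, 1.1]
width: 30.9
grasp_force: 0.0
```

```bash
python3 - <<'E'
from h import *
c,W,im,f=cloud("wrist"); o=sensors.get_obs(); print(o["t"],o["ee_pos"],o["orientation"],o["width"])
Y=R.from_rotvec(o["orientation"]).as_matrix(); print(Y.round(3)); print(np.array(im["tool_from_camera"]).round(2))
cv2.imwrite("pics/w1.png",c); np.save("w1.npy",W)
d=np.hypot(W[...,0]-565,W[...,1]-95)
p=W[(W[...,2]>108)&(W[...,2]<122)&(d<70)]
print(len(p),np.median(p[:,2]))
from scipy.optimize import least_squares
r=least_squares(lambda q:np.hypot(p[:,0]-q[0],p[:,1]-q[1])-47.5,[565,95],loss="soft_l1"); print(r.x,np.abs(r.fun).mean(),p.min(0),p.max(0))
E
```

```text
2.2 [565.35027793 104.36635457 290.67592361] [-1.75338901e+00 -2.60660661e+00 -1.74633144e-05] 30.833200952753693
[[-0.377  0.926 -0.   ]
 [ 0.926  0.377  0.   ]
 [ 0.    -0.    -1.   ]]
[[   0.     -0.97   -0.24   66.19]
 [   1.      0.     -0.      0.76]
 [   0.     -0.24    0.97 -161.98]
 [   0.      0.      0.      1.  ]]
2569 113.63334373897013
[569.05437854  97.0314876 ] 2.487060051143227 [517.7116314   42.10586233 108.02680432] [621.02115222 149.74777398 116.29735425]
```

View pics/w1.png

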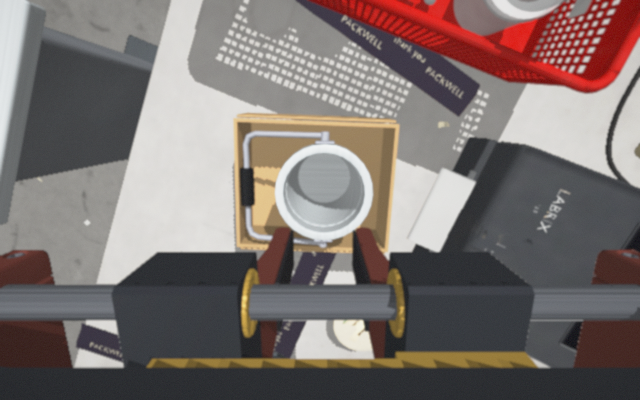

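The wrist view shows the rim circle centred at about (323,193), ears at (325,138) and (320,241), and the sleeve at (247,187). That gives a pail centre near (569,97) and yaw of about 19-20°. The black printer at right needs a clearance check.

```bash
python3 - <<'E'
from h import *
W=np.load("w1.npy")
for u,v in((440,200),(480,170),(520,200),(450,240),(520,150),(600,200),(420,220)): print(u,v,W[v,u].round())
X=np.load("top0.npy");X2=np.load("scene0.npy")
for A in(W,X,X2):
    m=(A[...,0]>640)&(A[...,0]<800)&(A[...,1]>30)&(A[...,1]<260)&(A[...,2]>100)&(A[...,2]<400); p=A[m]; print(m.sum(), p.min(0).round() if m.sum() else "", p.max(0).round() if m.sum() else "")
d=np.hypot(W[...,0]-613,W[...,1]-115); print("near grasp",np.nanpercentile(W[d<6],[10,50,90],axis=0).round())
E
```

```text
440 200 [704. 133.  73.]
480 170 [732. 183.  70.]
520 200 [754. 169. 129.]
450 240 [731.  96.  86.]
520 150 [735. 214. 119.]
600 200 [815. 198. 145.]
420 220 [695. 101.  69.]
10473 [731.  88. 100.] [800. 221. 143.]
556 [727. 150. 101.] [800. 221. 149.]
719 [727.  30. 100.] [800. 227. 147.]
near grasp [[609. 111.  99.]
 [612. 115. 114.]
 [616. 119. 115.]]
```

Rim top is confirmed at (612,115,114), and the printer stays below the gripper body. Descending and gripping.

Request:
servo_tool:
  steps:
    - [[0.016, 0.0035, -0.02], [0, 0, 0], -0.3]
    - [[0.016, 0.0035, -0.02], [0, 0, 0], -0.3]
    - [[0.0155, 0.0035, -0.02], [0, 0, 0], -0.3]
    - [[0, 0, -0.026], [0, 0, 0], -0.3]
    - [[0, 0, -0.025], [0, 0, 0], -0.3]
    - [[0, 0, -0.025], [0, 0, 0], -0.3]
    - [[0, 0, -0.02], [0, 0, 0], -0.3]
    - [[0, 0, 0], [0, 0, 0], -0.3]

```text
t: 2.87
ee_pos: [610.6, 114.1, 131.2]
orientation: [-1.752, -2.603, 0.006]
ft_force: [-0.2, -0.2, -0.8]
width: 30.6
grasp_force: 0.0
```

Request:
servo_tool:
  steps:
    - [[0, 0, -0.01], [0, 0, 0], -0.3]
    - [[0, 0, -0.01], [0, 0, 0], -0.3]
    - [[0, 0, -0.01], [0, 0, 0], -0.3]
    - [[0, 0, -0.01], [0, 0, 0], -0.3]
    - [[0, 0, -0.008], [0, 0, 0], -0.3]
    - [[0, 0, -0.002], [0, 0, 0], -0.3]
    - [[0, 0, 0], [0, 0, 0], -0.3]
    - [[0, 0, 0], [0, 0, 0], -0.3]

```text
t: 3.53
ee_pos: [613.0, 113.9, 84.8]
orientation: [1.755, 2.605, 0.0]
ft_force: [0.4, -0.3, 0.7]
width: 30.6
grasp_force: 0.0
```

Request:
servo_tool:
  steps:
    - [[0, 0, 0], [0, 0, 0], -0.5]
    - [[0, 0, 0], [0, 0, 0], -0.6]
    - [[0, 0, 0], [0, 0, 0], -0.7]
    - [[0, 0, 0], [0, 0, 0], -0.75]
    - [[0, 0, 0], [0, 0, 0], -0.8]
    - [[0, 0, 0], [0, 0, 0], -1]
    - [[0, 0, 0], [0, 0, 0], -1]
    - [[0, 0, 0], [0, 0, 0], -1]

```text
t: 4.2
ee_pos: [611.9, 113.6, 85.1]
orientation: [-1.754, -2.604, 0.002]
ft_force: [-4.4, -1.2, 5.8]
width: 9.7
grasp_force: 29.6
```

The band is gripped, with the opening at 9.7 mm. I'll lift, then carry to pail centre ≈ (465,-95), turning -31° to square it to the stand.

Request:
servo_tool:
  steps:
    - [[0, 0, 0.004], [0, 0, 0], -1]
    - [[0, 0, 0.008], [0, 0, 0], -1]
    - [[0, 0, 0.014], [0, 0, 0], -1]
    - [[0, 0, 0.02], [0, 0, 0], -1]
    - [[0, 0, 0.02], [0, 0, 0], -1]
    - [[0, 0, 0.02], [0, 0, 0], -1]
    - [[0, 0, 0.014], [0, 0, 0], -1]
    - [[0, 0, 0.008], [0, 0, 0], -1]

```text
t: 4.87
ee_pos: [614.0, 114.2, 195.1]
orientation: [1.754, 2.603, 0.004]
ft_force: [0.5, -0.7, -3.3]
width: 9.2
grasp_force: 30.1
```

Request:
servo_tool:
  steps:
    - [[-0.002, -0.006, 0.002], [0, 0, -1], -1]
    - [[-0.005, -0.011, 0], [0, 0, -2], -1]
    - [[-0.008, -0.016, 0], [0, 0, -2], -1]
    - [[-0.008, -0.018, 0], [0, 0, -3], -1]
    - [[-0.008, -0.018, 0], [0, 0, -3], -1]
    - [[-0.008, -0.018, 0], [0, 0, -3], -1]
    - [[-0.008, -0.018, 0], [0, 0, -3], -1]
    - [[-0.008, -0.018, 0], [0, 0, -3], -1]

```text
t: 5.53
ee_pos: [555.4, -11.3, 193.3]
orientation: [-2.186, -2.254, 0.003]
ft_force: [0.1, -0.0, -3.5]
width: 8.9
grasp_force: 30.1
```

Request:
servo_tool:
  steps:
    - [[-0.008, -0.018, 0], [0, 0, -3], -1]
    - [[-0.008, -0.018, 0], [0, 0, -3], -1]
    - [[-0.008, -0.016, 0], [0, 0, -2], -1]
    - [[-0.008, -0.015, 0], [0, 0, -1], -1]
    - [[-0.006, -0.012, 0], [0, 0, -1], -1]
    - [[-0.004, -0.009, 0], [0, 0, -1], -1]
    - [[-0.003, -0.005, 0], [0, 0, 0], -1]
    - [[0, 0, 0], [0, 0, 0], -1]

```text
t: 6.2
ee_pos: [512.0, -103.1, 194.4]
orientation: [-2.389, -2.039, 0.001]
ft_force: [-0.2, -1.0, -3.8]
width: 9.1
grasp_force: 30.1
```

```bash
python3 - <<'E'
from h import *
o=sensors.get_obs(); print(o["t"],o["ee_pos"],o["ft_force"],o["width"],o["grasp_force"])
c,W,im,f=cloud("scene"); c0=c
cv2.imwrite("pics/s1.png",cv2.resize(c[120:300,200:420],None,fx=3,fy=3,interpolation=cv2.INTER_CUBIC))
A=W
m=(np.hypot(A[...,0]-465,A[...,1]+95)<100)&(A[...,2]>60)&(A[...,2]<300);p=A[m]
print(m.sum(),p.min(0),p.max(0))
E
```

```text
6.2 [ 511.97179775 -103.13330102  194.35519167] [-0.24441496 -1.03386745 -3.77336227] 9.066300766250595 30.089818519870732
2019 [ 367.8578547  -162.33374309  107.32950924] [554.46143938 -22.90079582 299.99029595]
```

View pics/s1.png

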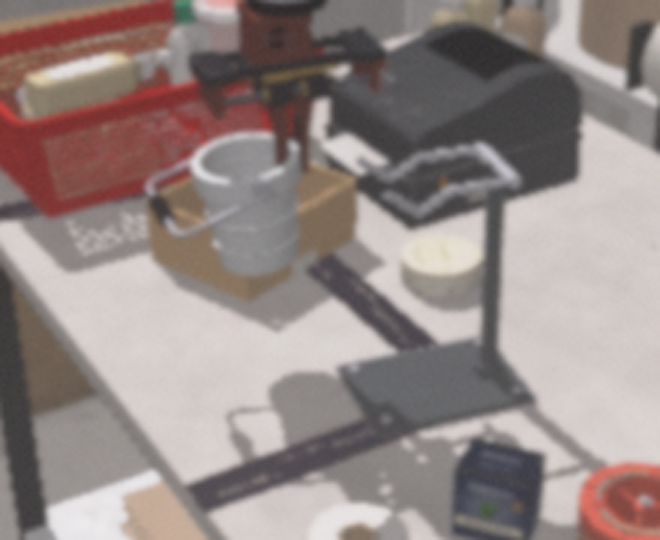

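The pail hangs upright in the gripper at about (245,200) in the crop, bail folded towards the robot, clear of the carton. Lowering it.

Request:
servo_tool:
  steps:
    - [[0, 0, -0.008], [0, 0, 0], -1]
    - [[0, 0, -0.016], [0, 0, 0], -1]
    - [[0, 0, -0.02], [0, 0, 0], -1]
    - [[0, 0, -0.02], [0, 0, 0], -1]
    - [[0, 0, -0.016], [0, 0, 0], -1]
    - [[0, 0, -0.012], [0, 0, 0], -1]
    - [[0, 0, -0.009], [0, 0, 0], -1]
    - [[0, 0, -0.005], [0, 0, 0], -1]

```text
t: 6.92
ee_pos: [512.9, -101.4, 87.3]
orientation: [-2.386, -2.042, 0.001]
ft_force: [5.6, -0.1, 7.3]
width: 9.6
grasp_force: 30.1
```

Request:
servo_tool:
  steps:
    - [[0, 0, -0.002], [0, 0, 0], -1]
    - [[0, 0, -0.002], [0, 0, 0], -1]
    - [[0, 0, -0.001], [0, 0, 0], -1]
    - [[0, 0, -0.001], [0, 0, 0], -1]
    - [[0, 0, -0.001], [0, 0, 0], -1]
    - [[0, 0, -0.001], [0, 0, 0], -1]
    - [[0, 0, 0], [0, 0, 0], -1]
    - [[0, 0, 0], [0, 0, 0], -1]

```text
t: 7.58
ee_pos: [517.1, -102.8, 83.5]
orientation: [2.383, 2.037, 0.009]
ft_force: [6.5, 0.8, 8.9]
width: 9.4
grasp_force: 30.7
```

The pail is on the table. Releasing, then rising.

Request:
servo_tool:
  steps:
    - [[0, 0, 0], [0, 0, 0], -0.77]
    - [[0, 0, 0], [0, 0, 0], -0.7]
    - [[0, 0, 0], [0, 0, 0], -0.6]
    - [[0, 0, 0], [0, 0, 0], -0.4]
    - [[0, 0, 0], [0, 0, 0], -0.3]
    - [[0, 0, 0], [0, 0, 0], -0.3]
    - [[0, 0, 0], [0, 0, 0], -0.3]
    - [[0, 0, 0], [0, 0, 0], -0.3]

```text
t: 8.25
ee_pos: [512.0, -102.0, 80.2]
orientation: [-2.387, -2.041, 0.002]
ft_force: [-0.1, -0.8, 0.5]
width: 30.5
grasp_force: 0.0
```

```bash
python3 -c "
from h import *
o=sensors.get_obs(); print(o['t'],o['ee_pos'],o['ft_force'],o['width'],o['grasp_force'])"
```

```text
8.25 [ 512.01989749 -102.00944796   80.24569221] [-0.07797314 -0.76190801  0.48399201] 30.51301557577353 0.0
```

Request:
servo_tool:
  steps:
    - [[0, 0, 0.02], [0, 0, 0], -0.3]
    - [[0, 0, 0.025], [0, 0, 0], -0.3]
    - [[0, 0, 0.03], [0, 0, 0], -0.3]
    - [[0, 0, 0.03], [0, 0, 0], -0.3]
    - [[-0.01, 0.003, 0.03], [0, 0, 0], -0.3]
    - [[-0.02, 0.004, 0.03], [0, 0, 0], -0.3]
    - [[-0.025, 0.005, 0.02], [0, 0, 0], -0.3]
    - [[-0.025, 0.005, 0.015], [0, 0, 0], -0.3]

```text
t: 8.92
ee_pos: [432.3, -85.1, 282.3]
orientation: [2.387, 2.041, 0.001]
ft_force: [0.3, 0.1, -0.1]
width: 30.9
grasp_force: 0.0
```

Request:
servo_tool:
  steps:
    - [[-0.02, 0, 0.01], [0, 0, 0], -0.3]
    - [[-0.01, 0, 0], [0, 0, 0], -0.3]
    - [[0, 0, 0], [0, 0, 0], -0.3]
    - [[0, 0, 0], [0, 0, 0], -0.3]
    - [[0, 0, 0], [0, 0, 0], -0.3]
    - [[0, 0, 0], [0, 0, 0], -0.3]
    - [[0, 0, 0], [0, 0, 0], -0.3]
    - [[0, 0, 0], [0, 0, 0], -0.3]

```text
t: 9.58
ee_pos: [403.2, -85.1, 290.1]
orientation: [-2.387, -2.041, 0.001]
ft_force: [0.6, 0.2, 0.5]
width: 30.5
grasp_force: 0.0
```

```bash
python3 - <<'E'
from h import *
from scipy.optimize import least_squares
c,W,im,f=cloud("wrist"); o=sensors.get_obs(); print(o["t"],o["ee_pos"],o["width"])
M=R.from_rotvec(o["orientation"]).as_matrix(); print("tool y az",np.degrees(np.arctan2(M[1,1],M[0,1])))
cv2.imwrite("pics/w2.png",c); np.save("w2.npy",W)
d=np.hypot(W[...,0]-465,W[...,1]+95)
p=W[(W[...,2]>104)&(W[...,2]<118)&(d<75)]
r=least_squares(lambda q:np.hypot(p[:,0]-q[0],p[:,1]-q[1])-47.5,[465,-95],loss="soft_l1"); print("rim",r.x,np.abs(r.fun).mean(),np.median(p[:,2]))
# dark sleeve
g=c.max(2); D=np.hypot(W[...,0]-r.x[0],W[...,1]-r.x[1])
m=(W[...,2]>65)&(W[...,2]<95)&(D>70)&(D<105)
q=W[m&(g<70)]; print("sleeve",len(q),q.mean(0),q.min(0),q.max(0)); w=W[m]; print("bail pts",len(w))
v=r.x-q.mean(0)[:2]; print("yaw from sleeve",np.degrees(np.arctan2(v[1],v[0])),np.hypot(*v))
e=q[:,:2]-q[:,:2].mean(0); u,s,vt=np.linalg.svd(e,full_matrices=False); print("sleeve axis az",np.degrees(np.arctan2(vt[0,1],vt[0,0])))
E
```

```text
9.6333 [403.12398904 -85.13391075 290.18127428] 30.961350482785125
tool y az -8.928713469196193
rim [473.15947101 -95.17552586] 2.5017028803702352 109.6596783558482
sleeve 395 [387.8861823  -80.82900775  84.33090459] [ 379.01035692 -101.87278893   80.05815914] [396.42572157 -60.34325926  86.97143308]
bail pts 1590
yaw from sleeve -9.550100257561743 86.47170837520153
sleeve axis az -99.29753909224004
```

View pics/w2.png

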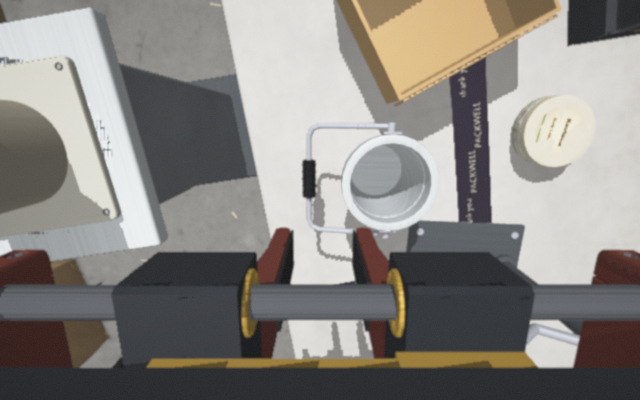

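The pail stands free at (390,180) in the view with the sleeve at (308,179). That puts the pail at (473,-95), yaw ≈ -9.4°, and the sleeve at (387.5,-81,77), 87 mm from the axis as it should be. Going down onto the sleeve.

Request:
servo_tool:
  steps:
    - [[-0.0075, 0.002, -0.025], [0, 0, -0.5], -0.34]
    - [[-0.008, 0.002, -0.03], [0, 0, 0], -0.34]
    - [[0, 0, -0.03], [0, 0, 0], -0.34]
    - [[0, 0, -0.03], [0, 0, 0], -0.34]
    - [[0, 0, -0.02], [0, 0, 0], -0.34]
    - [[0, 0, -0.015], [0, 0, 0], -0.34]
    - [[0, 0, -0.01], [0, 0, 0], -0.34]
    - [[0, 0, 0], [0, 0, 0], -0.34]

```text
t: 10.3
ee_pos: [386.1, -80.8, 128.7]
orientation: [-2.394, -2.029, 0.004]
ft_force: [-0.4, 0.5, 0.5]
width: 28.7
grasp_force: 0.0
```

Request:
servo_tool:
  steps:
    - [[0, 0, -0.012], [0, 0, 0], -0.34]
    - [[0, 0, -0.012], [0, 0, 0], -0.34]
    - [[0, 0, -0.012], [0, 0, 0], -0.34]
    - [[0, 0, -0.012], [0, 0, 0], -0.34]
    - [[0, 0, -0.012], [0, 0, 0], -0.34]
    - [[0, 0, -0.01], [0, 0, 0], -0.34]
    - [[0, 0, 0], [0, 0, 0], -0.34]
    - [[0, 0, 0], [0, 0, 0], -0.34]

```text
t: 10.97
ee_pos: [387.6, -81.2, 60.9]
orientation: [-2.396, -2.031, 0.0]
ft_force: [-0.1, -0.1, -0.0]
width: 28.9
grasp_force: 0.0
```

Request:
servo_tool:
  steps:
    - [[0, 0, 0], [0, 0, 0], -0.45]
    - [[0, 0, 0], [0, 0, 0], -0.55]
    - [[0, 0, 0], [0, 0, 0], -0.6]
    - [[0, 0, 0], [0, 0, 0], -0.65]
    - [[0, 0, 0], [0, 0, 0], -1]
    - [[0, 0, 0], [0, 0, 0], -1]
    - [[0, 0, 0], [0, 0, 0], -1]
    - [[0, 0, 0], [0, 0, 0], -1]

```text
t: 11.63
ee_pos: [387.2, -81.1, 60.8]
orientation: [-2.396, -2.031, 0.0]
ft_force: [-2.3, 0.1, 4.3]
width: 15.2
grasp_force: 30.0
```

The sleeve is gripped at 15.2 mm. I'll swing it up along the 90 mm arc, first 34°.

Request:
servo_tool:
  steps:
    - [[-0.0011, 0.0002, 0.0066], [0, 0, 0], -1]
    - [[-0.0006, 0.0001, 0.0066], [0, 0, 0], -1]
    - [[-0.0002, 0, 0.0067], [0, 0, 0], -1]
    - [[0.0003, -0.0001, 0.0067], [0, 0, 0], -1]
    - [[0.0008, -0.0001, 0.0066], [0, 0, 0], -1]
    - [[0.0013, -0.0002, 0.0065], [0, 0, 0], -1]
    - [[0.0018, -0.0003, 0.0064], [0, 0, 0], -1]
    - [[0.0022, -0.0004, 0.0063], [0, 0, 0], -1]

```text
t: 12.3
ee_pos: [391.9, -81.9, 113.8]
orientation: [-2.397, -2.031, -0.0]
ft_force: [-1.5, 0.2, -0.5]
width: 15.0
grasp_force: 30.0
```

Request:
servo_tool:
  steps:
    - [[0.0027, -0.0004, 0.0061], [0, 0, 0], -1]
    - [[0.0031, -0.0005, 0.0059], [0, 0, 0], -1]
    - [[0.0036, -0.0006, 0.0056], [0, 0, 0], -1]
    - [[0.004, -0.0007, 0.0053], [0, 0, 0], -1]
    - [[0.0043, -0.0007, 0.005], [0, 0, 0], -1]
    - [[0.0047, -0.0008, 0.0047], [0, 0, 0], -1]
    - [[0.005, -0.0008, 0.0043], [0, 0, 0], -1]
    - [[0.0053, -0.0009, 0.0039], [0, 0, 0], -1]

```text
t: 12.97
ee_pos: [425.1, -87.4, 154.4]
orientation: [-2.396, -2.031, 0.0]
ft_force: [-2.9, 0.6, 1.4]
width: 15.8
grasp_force: 30.0
```

Request:
servo_tool:
  steps:
    - [[0.0056, -0.0009, 0.0035], [0, 0, 0], -1]
    - [[0.0058, -0.001, 0.0031], [0, 0, 0], -1]
    - [[0.0061, -0.001, 0.0026], [0, 0, 0], -1]
    - [[0.0062, -0.001, 0.0022], [0, 0, 0], -1]
    - [[0.0064, -0.0011, 0.0017], [0, 0, 0], -1]
    - [[0.0065, -0.0011, 0.0012], [0, 0, 0], -1]
    - [[0.0065, -0.0011, 0.0005], [0, 0, 0], -1]
    - [[0.0044, -0.0007, 0], [0, 0, 0], -1]

```text
t: 13.63
ee_pos: [474.5, -95.6, 169.7]
orientation: [2.395, 2.029, 0.004]
ft_force: [0.2, -0.2, 8.3]
width: 15.5
grasp_force: 30.0
```

Request:
servo_tool:
  steps:
    - [[0, 0, 0], [0, 0, 0], -1]
    - [[0, 0, 0], [0, 0, 0], -1]
    - [[0, 0, 0], [0, 0, 0], -1]
    - [[0, 0, 0], [0, 0, 0], -1]
    - [[0, 0, 0], [0, 0, 0], -1]
    - [[0, 0, 0], [0, 0, 0], -1]
    - [[0, 0, 0], [0, 0, 0], -1]
    - [[0, 0, 0], [0, 0, 0], -1]

```text
t: 14.3
ee_pos: [474.2, -95.5, 169.8]
orientation: [2.394, 2.029, 0.004]
ft_force: [0.6, -0.4, 6.8]
width: 15.5
grasp_force: 30.0
```

```bash
python3 - <<'E'
from h import *
o=sensors.get_obs(); print(o["t"],o["ee_pos"],o["ft_force"],o["width"])
c,W,im,f=cloud("scene"); cv2.imwrite("pics/s2.png",cv2.resize(c[120:280,220:400],None,fx=3.5,fy=3.5,interpolation=cv2.INTER_CUBIC))
np.save("s2.npy",W)
E
```

```text
14.3 [474.23068345 -95.54311179 169.75754236] [ 0.64298064 -0.38284853  6.84419578] 15.464069524725671
```

View pics/s2.png

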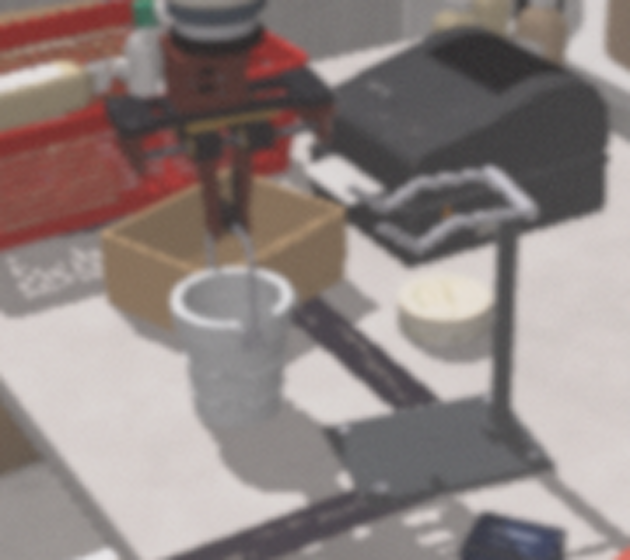

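The bail stands upright in the gripper at (232,235) in the crop and the pail is flat on the table. Lifting, then moving to a point in front of the prongs.

Request:
servo_tool:
  steps:
    - [[0, 0, 0.003], [0, 0, 0], -1]
    - [[0, 0, 0.006], [0, 0, 0], -1]
    - [[0, 0, 0.011], [0, 0, 0], -1]
    - [[0, 0, 0.016], [0, 0, 0], -1]
    - [[0, 0, 0.018], [0, 0, 0], -1]
    - [[0, 0, 0.015], [0, 0, 0], -1]
    - [[0, 0, 0.01], [0, 0, 0], -1]
    - [[0, 0, 0.004], [0, 0, 0], -1]

```text
t: 15.02
ee_pos: [472.7, -95.4, 253.0]
orientation: [2.395, 2.03, 0.002]
ft_force: [0.3, -0.6, -3.5]
width: 15.0
grasp_force: 30.0
```

Request:
servo_tool:
  steps:
    - [[-0.001, -0.003, 0], [0, 0, 0], -1]
    - [[-0.001, -0.006, 0], [0, 0, 0], -1]
    - [[-0.002, -0.008, 0], [0, 0, 0], -1]
    - [[-0.002, -0.01, 0], [0, 0, 0], -1]
    - [[-0.002, -0.011, 0], [0, 0, -0.5], -1]
    - [[-0.002, -0.011, 0], [0, 0, -0.5], -1]
    - [[-0.002, -0.011, 0], [0, 0, -0.5], -1]
    - [[-0.003, -0.011, 0], [0, 0, -0.5], -1]

```text
t: 15.68
ee_pos: [456.8, -167.7, 251.6]
orientation: [-2.433, -1.987, 0.0]
ft_force: [0.2, -0.9, -3.6]
width: 15.3
grasp_force: 30.0
```

Request:
servo_tool:
  steps:
    - [[-0.002, -0.011, 0], [0, 0, 0], -1]
    - [[-0.002, -0.01, 0], [0, 0, 0], -1]
    - [[-0.002, -0.01, 0], [0, 0, 0], -1]
    - [[-0.002, -0.009, 0], [0, 0, 0], -1]
    - [[-0.002, -0.008, 0], [0, 0, 0], -1]
    - [[-0.001, -0.005, 0], [0, 0, 0], -1]
    - [[0, -0.003, 0], [0, 0, 0], -1]
    - [[0, -0.001, 0], [0, 0, 0], -1]

```text
t: 16.35
ee_pos: [446.1, -223.6, 251.7]
orientation: [-2.432, -1.989, -0.0]
ft_force: [-0.3, 0.5, -3.4]
width: 15.3
grasp_force: 30.0
```

Request:
servo_tool:
  steps:
    - [[0, 0, 0], [0, 0, 0], -1]
    - [[0, 0, 0], [0, 0, 0], -1]
    - [[0, 0, 0], [0, 0, 0], -1]
    - [[0, 0, 0], [0, 0, 0], -1]
    - [[0, 0, 0], [0, 0, 0], -1]
    - [[0, 0, 0], [0, 0, 0], -1]
    - [[0, 0, 0], [0, 0, 0], -1]
    - [[0, 0, 0], [0, 0, 0], -1]

```text
t: 17.02
ee_pos: [446.1, -223.2, 251.7]
orientation: [2.431, 1.989, 0.0]
ft_force: [-0.2, 0.1, -3.5]
width: 15.2
grasp_force: 30.0
```

```bash
python3 - <<'E'
from h import *
c,W,im,f=cloud("wrist"); o=sensors.get_obs(); print(o["t"],o["ee_pos"],o["ft_force"],o["width"])
M=R.from_rotvec(o["orientation"]).as_matrix(); print("tool y az",np.degrees(np.arctan2(M[1,1],M[0,1])))
cv2.imwrite("pics/w3.png",c); np.save("w3.npy",W)
c,X,im,f=cloud("top"); cv2.imwrite("pics/t3.png",cv2.resize(c[130:250,270:400],None,fx=5,fy=5,interpolation=cv2.INTER_CUBIC))
s=np.array([548,-244]); a=np.radians(-11.5); ux=np.array([np.cos(a),np.sin(a)]); uy=np.array([-np.sin(a),np.cos(a)])
for n,A in(("w",W),("t",X)):
    L=np.stack([(A[...,:2]-s)@ux,(A[...,:2]-s)@uy,A[...,2]],-1)
    m=(L[...,2]>215)&(L[...,2]<255)&(np.abs(L[...,1])<60)&(L[...,0]>-45)&(L[...,0]<75); p=L[m]; print(n,len(p))
    for sg in(1,-1):
        q=p[(p[:,1]*sg>15)]
        for x0 in range(-40,80,20):
            k=q[(q[:,0]>=x0)&(q[:,0]<x0+20)]
            if len(k)>3: print(sg,x0,len(k),np.median(k,0).round(1),k.min(0).round(),k.max(0).round())
E
```

```text
17.0667 [ 446.05105937 -223.19850771  251.6996823 ] [ 0.63430684  0.05340039 -4.34396222] 15.361208129706393
tool y az -11.428715741206508
w 2824
1 -40 306 [-26.5  38.  243.2] [-31.  32. 237.] [-20.  42. 246.]
1 -20 307 [-10.5  38.6 232.1] [-20.  34. 221.] [ -0.  41. 241.]
1 0 584 [ 11.1  38.  226.3] [  0.  34. 217.] [ 20.  42. 233.]
1 20 614 [ 28.4  38.2 235.8] [ 20.  34. 228.] [ 40.  42. 240.]
1 40 510 [ 50.   38.4 237. ] [ 40.  34. 233.] [ 60.  42. 239.]
1 60 211 [ 64.4  38.2 236.5] [ 60.  34. 233.] [ 72.  42. 239.]
-1 -20 5 [ -0.5 -30.9 221.8] [ -1. -31. 220.] [ -0. -30. 223.]
-1 0 257 [  8.6 -31.3 223.9] [  0. -35. 216.] [ 20. -30. 230.]
-1 20 30 [ 22.5 -30.7 229.5] [ 20. -31. 225.] [ 27. -30. 232.]
t 102
1 40 21 [ 49.3  36.7 237.6] [ 40.  33. 230.] [ 59.  41. 241.]
1 60 15 [ 68.1  37.4 237.7] [ 60.  33. 232.] [ 74.  41. 246.]
-1 0 7 [ 17.4 -35.8 232. ] [ 15. -39. 228.] [ 20. -32. 236.]
-1 20 20 [ 28.9 -35.2 235.4] [ 21. -39. 228.] [ 39. -31. 244.]
-1 40 21 [ 50.4 -34.8 237.7] [ 40. -39. 234.] [ 58. -31. 245.]
-1 60 16 [ 67.3 -34.1 236. ] [ 60. -38. 230.] [ 74. -31. 243.]
```

View pics/w3.png

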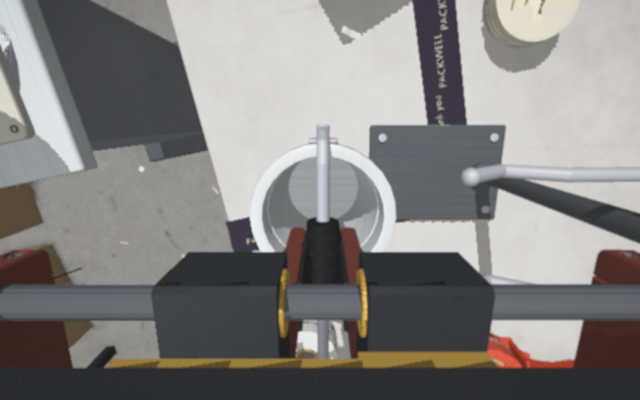

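The wrist view shows the bail square in the gripper, and the near prong tip at (471,176). The prong sits about 2 mm to +y of my estimate, which puts the seat at (549.3,-242.5), so dx = +103 and dy = -19.

Request:
servo_tool:
  steps:
    - [[0.003, -0.0005, 0], [0, 0, 0], -1]
    - [[0.006, -0.001, 0], [0, 0, 0], -1]
    - [[0.009, -0.0015, 0], [0, 0, 0], -1]
    - [[0.01, -0.002, 0], [0, 0, 0], -1]
    - [[0.01, -0.002, 0], [0, 0, 0], -1]
    - [[0.01, -0.002, 0], [0, 0, 0], -1]
    - [[0.01, -0.002, 0], [0, 0, 0], -1]
    - [[0.01, -0.002, 0], [0, 0, 0], -1]

```text
t: 17.78
ee_pos: [515.3, -236.4, 251.5]
orientation: [-2.431, -1.989, -0.0]
ft_force: [0.6, -0.3, -3.6]
width: 14.9
grasp_force: 30.0
```

Request:
servo_tool:
  steps:
    - [[0.01, -0.002, 0], [0, 0, 0], -1]
    - [[0.009, -0.0015, 0], [0, 0, 0], -1]
    - [[0.007, -0.001, 0], [0, 0, 0], -1]
    - [[0.005, -0.001, 0], [0, 0, 0], -1]
    - [[0.003, -0.0005, 0], [0, 0, 0], -1]
    - [[0.001, 0, 0], [0, 0, 0], -1]
    - [[0, 0, 0], [0, 0, 0], -1]
    - [[0, 0, 0], [0, 0, 0], -1]

```text
t: 18.45
ee_pos: [548.7, -242.2, 251.7]
orientation: [-2.431, -1.989, 0.0]
ft_force: [-0.6, -1.0, -4.3]
width: 15.3
grasp_force: 30.0
```

Request:
servo_tool:
  steps:
    - [[0, 0, -0.003], [0, 0, 0], -1]
    - [[0, 0, -0.006], [0, 0, 0], -1]
    - [[0, 0, -0.007], [0, 0, 0], -1]
    - [[0, 0, -0.006], [0, 0, 0], -1]
    - [[0, 0, -0.005], [0, 0, 0], -1]
    - [[0, 0, -0.004], [0, 0, 0], -1]
    - [[0, 0, -0.002], [0, 0, 0], -1]
    - [[0, 0, 0], [0, 0, 0], -1]

```text
t: 19.12
ee_pos: [548.8, -242.1, 218.0]
orientation: [-2.431, -1.989, 0.001]
ft_force: [-0.3, 0.5, -2.4]
width: 15.0
grasp_force: 30.0
```

Request:
servo_tool:
  steps:
    - [[0, 0, -0.002], [0, 0, 0], -1]
    - [[0, 0, -0.002], [0, 0, 0], -1]
    - [[0, 0, -0.001], [0, 0, 0], -1]
    - [[0, 0, -0.001], [0, 0, 0], -1]
    - [[0, 0, -0.001], [0, 0, 0], -1]
    - [[0, 0, 0], [0, 0, 0], -1]
    - [[0, 0, 0], [0, 0, 0], -1]
    - [[0, 0, 0], [0, 0, 0], -1]

```text
t: 19.78
ee_pos: [549.5, -242.4, 212.0]
orientation: [2.431, 1.989, 0.001]
ft_force: [1.5, -0.3, -3.2]
width: 15.1
grasp_force: 30.0
```

Request:
servo_tool:
  steps:
    - [[0, 0, -0.001], [0, 0, 0], -1]
    - [[0, 0, -0.001], [0, 0, 0], -1]
    - [[0, 0, -0.001], [0, 0, 0], -1]
    - [[0, 0, 0], [0, 0, 0], -1]
    - [[0, 0, 0], [0, 0, 0], -1]
    - [[0, 0, 0], [0, 0, 0], -1]
    - [[0, 0, 0], [0, 0, 0], -1]
    - [[0, 0, 0], [0, 0, 0], -1]

```text
t: 20.45
ee_pos: [550.9, -242.9, 210.4]
orientation: [2.428, 1.986, 0.004]
ft_force: [3.5, 0.1, 6.5]
width: 15.3
grasp_force: 30.0
```

The wire is seated: the vertical force went from -3 to +6.5 N. Releasing gradually.

Request:
servo_tool:
  steps:
    - [[0, 0, 0.001], [0, 0, 0], -1]
    - [[0, 0, 0], [0, 0, 0], -0.64]
    - [[0, 0, 0], [0, 0, 0], -0.6]
    - [[0, 0, 0], [0, 0, 0], -0.55]
    - [[0, 0, 0], [0, 0, 0], -0.45]
    - [[0, 0, 0], [0, 0, 0], -0.35]
    - [[0, 0, 0], [0, 0, 0], -0.25]
    - [[0, 0, 0], [0, 0, 0], -0.2]

```text
t: 21.12
ee_pos: [548.4, -242.0, 209.2]
orientation: [-2.431, -1.988, 0.001]
ft_force: [-0.5, -0.5, 0.7]
width: 34.6
grasp_force: 0.0
```

Request:
servo_tool:
  steps:
    - [[0, 0, 0], [0, 0, 0], -0.2]
    - [[0, 0, 0], [0, 0, 0], -0.2]
    - [[0, 0, 0.004], [0, 0, 0], -0.2]
    - [[0, 0, 0.008], [0, 0, 0], -0.2]
    - [[0, 0, 0.012], [0, 0, 0], -0.2]
    - [[0, 0, 0.015], [0, 0, 0], -0.2]
    - [[0, 0, 0.02], [0, 0, 0], -0.2]
    - [[0, 0, 0.02], [0, 0, 0], -0.2]

```text
t: 21.78
ee_pos: [549.1, -242.3, 290.6]
orientation: [2.431, 1.989, 0.0]
ft_force: [0.8, -0.3, -0.9]
width: 34.5
grasp_force: 0.0
```

Request:
servo_tool:
  steps:
    - [[0, 0, 0.02], [0, 0, 0], -0.2]
    - [[0, 0, 0.025], [0, 0, 0], -0.2]
    - [[0, 0, 0.025], [0, 0, 0], -0.2]
    - [[0, 0, 0.02], [0, 0, 0], -0.2]
    - [[-0.02, 0, 0.01], [0, 0, 0], -0.2]
    - [[-0.02, 0, 0], [0, 0, 0], -0.2]
    - [[0, 0, 0], [0, 0, 0], -0.2]
    - [[0, 0, 0], [0, 0, 0], -0.2]

```text
t: 22.45
ee_pos: [508.9, -242.3, 390.3]
orientation: [2.431, 1.987, 0.002]
ft_force: [0.2, -0.9, -0.1]
width: 35.2
grasp_force: 0.0
```

Request:
servo_tool:
  steps:
    - [[0, 0, 0], [0, 0, 0], -0.2]
    - [[0, 0, 0], [0, 0, 0], -0.2]
    - [[0, 0, 0], [0, 0, 0], -0.2]
    - [[0, 0, 0], [0, 0, 0], -0.2]
    - [[0, 0, 0], [0, 0, 0], -0.2]
    - [[0, 0, 0], [0, 0, 0], -0.2]
    - [[0, 0, 0], [0, 0, 0], -0.2]
    - [[0, 0, 0], [0, 0, 0], -0.2]

```text
t: 23.12
ee_pos: [509.1, -242.2, 388.6]
orientation: [-2.431, -1.989, 0.0]
ft_force: [0.4, -0.4, -0.3]
width: 35.0
grasp_force: 0.0
```

```bash
python3 - <<'E'
from h import *
o=sensors.get_obs(); print(o["t"],o["ee_pos"],o["ft_force"],o["width"])
c,W,im,f=cloud("scene"); c2,W2,_,_=cloud("wrist")
a=cv2.resize(c[130:270,270:400],(520,560),interpolation=cv2.INTER_CUBIC); cv2.imwrite("pics/s4.png",a)
m=(np.hypot(W2[...,0]-550,W2[...,1]+243)<30)&(W2[...,2]>200)&(W2[...,2]<250)&(c2.max(2)<80); p=W2[m]; print("sleeve",len(p),np.median(p,0) if len(p) else"")
E
```

```text
23.1167 [ 509.10782486 -242.22247953  388.58333862] [ 0.40626985 -0.43428989 -0.26384601] 34.98684541042952
sleeve 623 [ 551.19353712 -241.35392139  232.79549375]
```

View pics/s4.png

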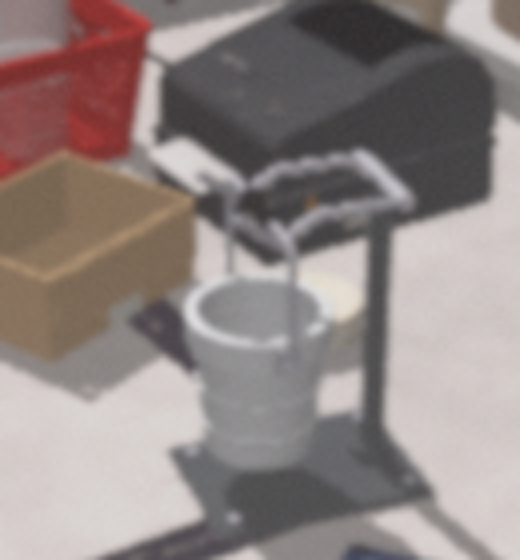

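The pail hangs upright on both prongs, rim at (258,310) in the crop, with the sleeve at (551,-241) and its top at 233 mm. I'll let the sway die out, check it, then hand in.

Request:
servo_tool:
  steps:
    - [[0, 0, 0], [0, 0, 0], -0.2]
    - [[0, 0, 0], [0, 0, 0], -0.2]
    - [[0, 0, 0], [0, 0, 0], -0.2]
    - [[0, 0, 0], [0, 0, 0], -0.2]
    - [[0, 0, 0], [0, 0, 0], -0.2]
    - [[0, 0, 0], [0, 0, 0], -0.2]
    - [[0, 0, 0], [0, 0, 0], -0.2]
    - [[0, 0, 0], [0, 0, 0], -0.2]

```text
t: 23.88
ee_pos: [509.1, -242.2, 388.7]
orientation: [2.432, 1.989, 0.0]
ft_force: [0.7, 1.1, -0.1]
width: 34.9
grasp_force: 0.0
```

Request:
servo_tool:
  steps:
    - [[0, 0, 0], [0, 0, 0], -0.2]
    - [[0, 0, 0], [0, 0, 0], -0.2]
    - [[0, 0, 0], [0, 0, 0], -0.2]
    - [[0, 0, 0], [0, 0, 0], -0.2]
    - [[0, 0, 0], [0, 0, 0], -0.2]
    - [[0, 0, 0], [0, 0, 0], -0.2]
    - [[0, 0, 0], [0, 0, 0], -0.2]
    - [[0, 0, 0], [0, 0, 0], -0.2]

```text
t: 24.55
ee_pos: [509.0, -242.2, 388.7]
orientation: [-2.432, -1.989, -0.0]
ft_force: [-0.4, 0.3, 0.1]
width: 35.1
grasp_force: 0.0
```

Request:
servo_tool:
  steps:
    - [[0, 0, 0], [0, 0, 0], -0.2]
    - [[0, 0, 0], [0, 0, 0], -0.2]
    - [[0, 0, 0], [0, 0, 0], -0.2]
    - [[0, 0, 0], [0, 0, 0], -0.2]
    - [[0, 0, 0], [0, 0, 0], -0.2]
    - [[0, 0, 0], [0, 0, 0], -0.2]
    - [[0, 0, 0], [0, 0, 0], -0.2]
    - [[0, 0, 0], [0, 0, 0], -0.2]

```text
t: 25.22
ee_pos: [509.0, -242.2, 388.7]
orientation: [-2.432, -1.989, -0.0]
ft_force: [-0.2, 0.8, 0.3]
width: 35.5
grasp_force: 0.0
```

Request:
servo_tool:
  steps:
    - [[0, 0, 0], [0, 0, 0], -0.2]
    - [[0, 0, 0], [0, 0, 0], -0.2]
    - [[0, 0, 0], [0, 0, 0], -0.2]
    - [[0, 0, 0], [0, 0, 0], -0.2]
    - [[0, 0, 0], [0, 0, 0], -0.2]
    - [[0, 0, 0], [0, 0, 0], -0.2]
    - [[0, 0, 0], [0, 0, 0], -0.2]
    - [[0, 0, 0], [0, 0, 0], -0.2]

```text
t: 25.88
ee_pos: [509.1, -242.2, 388.7]
orientation: [2.432, 1.989, 0.0]
ft_force: [-0.7, 0.2, -0.1]
width: 35.2
grasp_force: 0.0
```

```bash
python3 - <<'E'
from h import *
for i in range(8):
    c,W,im,f=cloud("wrist"); m=(np.hypot(W[...,0]-550,W[...,1]+243)<75)&(W[...,2]>140)&(W[...,2]<158); p=W[m]; print(len(p),p.mean(0).round(1),np.median(p[:,0]).round(1))
E
```

```text
1765 [ 550.  -242.2  149.2] 547.0
1770 [ 550.  -242.3  149.2] 547.2
1771 [ 550.1 -242.3  149.1] 547.2
1768 [ 550.1 -242.2  149.1] 547.1
1770 [ 550.2 -242.2  149.1] 547.6
1768 [ 550.1 -242.3  149.1] 547.4
1773 [ 550.1 -242.3  149.1] 547.2
1770 [ 550.1 -242.2  149.1] 547.3
```

The pail is still, to within 0.2 mm over 0.4 s. Handing in.

```bash
python3 -c "
from workcell import close_job; print(close_job())"
```

```text
the job is handed in; nothing more can be done
None
```

The job is handed in at about 26 s (no verdict was returned): the pail hangs still and upright with its bail on both prongs, let go, with the sleeve within about 3 mm of my seat estimate.

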